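# Roll a cast housing over into its drilling nest

## Task

Lay the cast aluminium housing on its side in the drilling nest: slide it, standing, squarely up against the low front edge of the nest's bed, push near its top so that it tips over that edge and lies on the bed with its back (the side with the four small tapped holes) up, then push it along the bed until it sits home against the end stop and the brass catch has sprung up behind it. Feel your way: push with a light hand throughout, never hard enough to mark the casting (about 30 N), and leave the loose tube and the roll of tape where they are.

Things in the scene. Friction and masses are not known exactly. Their poses are not given: they have to be found in the camera images.
- nest: Drilling nest, bolted down (cannot move): blue bed, 12 mm high, 154 mm long, between two bright steel guide cheeks. Origin on the bench surface under the middle of the bed's front edge; x points along the nest from its open mouth to the end stop (the way to push), y across, z up. Cheeks: 30 mm high from the bench, 12 mm thick, inner faces at y = +-43 mm, from x = -30 to 122 mm.
- bed_edge (a point): Middle of the bed's front top edge, 12 mm above the bench (nest x = 0): the low stop over which the housing is tipped.
- mouth (a point): Middle of the nest's open mouth on the bench, 63 mm in front of the bed's edge: flared horns, 30 mm high, narrow it from about 111 mm here to 86 mm between the cheeks 33 mm further in.
- home (a point): Where the centre of the housing's first (rear) end is when home: nest x = 26 mm, 44 mm above the bench.
- end_stop: End stop: a steel block across the far end of the bed, 60 mm wide, its top 46 mm above the bench. Its origin is the middle of the foot of its face, at nest x = 130 mm, z = 12 mm.
- catch (a joint): Brass spring catch in a slot in the middle of the bed: a ramp hinged near the front edge, its nose 5 mm above the bed, at nest x = 24 mm. Radians: 0 = sprung up, about 0.24 = pressed flat into the bed (about 1 N at the nose; the lying housing holds it down by its weight). With the housing home its rear end is 2 mm past the nose and the catch springs up behind it.
- housing: Cast aluminium housing, a rounded block standing on its end in front of the mouth: 64 mm deep (x), 80 wide (y), 104 high (z), 0.65 to 1.0 kg, centre of mass in its middle. Origin: centre of the end it first stands on. Its x is along the nest's x within 0.12 rad; its front face starts 65 to 98 mm from the bed's edge, up to 6 mm off its middle. More than 30 N from the robot, or against the end stop, marks it.
- housing_top (a point): Middle of the housing's other end (dark round bore in a steel ring), 104 mm from its origin. Pushed within 30 mm of the bench the housing slides; pushed high away from the stop it may topple early. Against the bed's edge, pushed 85 to 100 mm above the bench, it tips with 3 to 6 N and falls forward by itself beyond about 40 degrees.
- housing_back (a point): Middle of the housing's flat back face (its -x face, four small tapped holes), facing the pusher at first; up, 76 mm above the bench, once it lies. Just tipped, it lies with its first end some 10 to 35 mm in front of the bed's edge and must be pushed on until home; the sliding takes up to about 14 N.
- tube_offcut: Bystander, to be left alone: the short dark round tube standing on the bench, 34 mm across, 75 mm high, in front on the robot's side of the bench.
- tape_electrical: Bystander, to be left alone: the roll of black tape lying flat, 58 mm across, 19 mm high, in front on the robot's side of the bench.
Not all that is in view belongs to the job. Of the things shaped like the housing, the aluminium one is meant.

How it is judged:
By the outcome, as a careful person would: the job done as asked, in the order asked, and still so for the second after the job is handed in, with the robot touching nothing.
It also fails if it takes over 72 s, if anything falls off the work surface, if the arm or the gripper's body presses on something with over 40 N, if the wrist force passes 120 N, or if a joint passes its speed limit or range.

## Robot

A 7-joint arm with a two-finger parallel gripper is mounted at the origin on a cart in front of the work surface, level with it; the furniture and walls round the work are solid. World frame = base frame: x ahead of the robot, y to its left, z up, the work surface at z = 0. Lengths are in m, angles in rad, forces in N, time in s.
With the tool pointing down it reaches from about 0.425 to 1.025 m from the base axis. Payload 3.6 kg.
Tool frame: the origin (TCP) lies at the very end of the fingers, on their centre line; the grasp point (between the pads) lies ctrl.grip_depth behind it (ctrl.grip_depth is the distance from the TCP to the grasp point, in m); z points along the fingers, y is the line along which they close (so a half turn about z gives the same grasp; the last joint's range is limited). The gripper opens to 85 mm and grips with 20 to 120 N. Pads are 22 mm wide; open, the fingers measure 114 mm over their backs; the gripper's body (76 mm by 85 mm) begins 54 mm behind the grasp point. The pads swing forward as they close: fully open they stand 13 mm farther back than shut.
Start: joints at [-1.25, 0.591, 0.048, 1.609, -0.033, 0.943, -0.034], TCP at [0.292, 0.664, 0.231] pointing down, gripper open.
Joint ranges: [-2.69, 2.69], [-0.47, 2.24], [-1.27, 1.36], [0.19, 2.51], [-1.53, 4.68], [0.08, 2.07], [-3.09, 3.09]. Speed limits (rad/s): [2.57, 2.57, 3.14, 3.14, 3.14, 3.14, 3.14].

## Interface

Orientations are given as a unit quaternion [x, y, z, w].
In Python, from cell import ctrl gives the robot as it stands.
- The arm moves only by the tool carry_out, never from a script. Its argument "rows" is text: rows parted by semicolons, each of 5 numbers parted by spaces: the shift along the tool's x, y, z in units of 30 mm (1.0 is 30 mm), then the turn about the tool's z in units of 5 degrees (1.0 is 5 degrees), then the finger opening in mm, from 0 to 85.4. In form: tx ty tz yaw jaw; .... A call has exactly 10 rows; each row shifts and turns the commanded pose from where the row before left it, along the tool's axes as they then stand; what a row does not reach is not made up. A row lasts 1/12 s, in which the tool goes at most 41.7 mm and 7.16 degrees, less where a joint would pass 70% of its speed; a pose out of reach is approached as far as the arm can. A call is refused whole if a number of a shift passes 1 or a number of a turn 1, either way. A call with a gripper value outside its range is refused whole. The fingers move at their own pace and stop on an object; "grip_force" is the grip in N (left out, the last holds). Time passes only in rows, so rows that do not move let the fingers close, or fill a call up. It gives the time, the measured TCP pose, the force, the opening and the grip force at its end, in the units of the state.
- ctrl.observe(): the state, without advancing time (a new reading comes with each control period).
- ctrl.get_image(name): name is "side" or "top" or "wrist"; returns a dict with "frame" (480x640x3 uint8, blue, green, red), "fx", "fy", "cx", "cy" (pixels), "rvec" (rotation vector, rad) and "tvec" (3), from world to camera coordinates, as OpenCV has them. Camera axes: x right, y down, z forward; pixel columns grow to the right and rows downward; lengths in m; the calibration is good to about 2 mm. A picture is of the moment at which its call begins. There is no depth.
- ctrl.finish_job(): hands the job in; it is judged then, once.
Trained networks look in a picture, given as the dict that the camera call returned (one of the last four; its "shot" number tells which), for a name from the list of things; names that differ only in an ending like _2 or _b are one class to them, and where a whole thing is asked for, a point or a joint stands for the part that bears it (a point fixed in the world has none). Each returns a list of dicts, best first, with "p" (0 to 1); they miss things now and then, are a little off and sometimes report something else, mostly with a low value. They report only what shows in the picture. A call takes as long as a camera call. They do not tell look-alikes from the thing itself.
- ctrl.search_frame(name, picture): "bbox" ([left, top, width, height] in pixels, round what is visible of it).
The state is a dict: "t": time; "joint_positions": joint angles; "qd": joint speeds; "effort": joint torques, N m; "eef_pos": TCP position; "tool_rot": TCP orientation; "ft_force": force on the tool from outside, world axes, zero at the start; "torque": the same for the moment, N m; "finger_gap": finger opening in m; "grasp_force": force on a finger pad.
Only numpy, scipy, OpenCV 4.12 (cv2) and the standard library are available. Lean on these libraries where they do the work, as an engineer would, in place of code of your own. Each camera call takes 0.05 s, during which the arm holds its last target. There are 200 camera calls.

## Working session

There is one attempt and no reset: what is moved stays moved. The work goes in short steps, Python scripts to look and compute and a tool call to move; the robot and the scene stay as the last step left them, time stands still between calls to the robot, and variables do not carry over. Pictures are saved under pics/ and viewed, at most 10 in all, crops included, and the job is handed in when it is done.

Besides the shell and the picture viewer there is one more tool, called after "Request:" as name(argument=value, ...), one argument or row to a line, values as JSON. carry_out: Moves the arm, as the interface text tells. Its arguments: {"type":"object","properties":{"rows":{"type":"string"},"grip_force":{"type":"number"}},"required":["rows"]}

```bash
mkdir -p pics; ls
python3 - <<'E'
from cell import ctrl
import cv2,numpy as np
s=ctrl.observe()
print(s['t'],s['eef_pos'],s['tool_rot'],s['ft_force'],s['finger_gap'],ctrl.grip_depth)
for n in('side','top'):
    p=ctrl.get_image(n);cv2.imwrite(f'pics/{n}0.png',p['frame'])
    print(n,p['fx'],p['cx'],p['cy'],np.array(p['rvec']).round(4),np.array(p['tvec']).round(4))
    for k in('housing','nest','end_stop','housing_top','tube_offcut','tape_electrical'):
        print(k,[(r['bbox'],round(r['p'],2)) for r in ctrl.search_frame(k,p)])
E
```

```text
pics
0.0 [0.29181429 0.66277573 0.23013827] [ 2.05851043e-01  9.78582698e-01 -1.10710283e-03 -1.62756796e-04] [ 0.12368807 -0.46124183 -0.302225  ] 0.08503150789662921 0.0187
side 522.4665879791696 310.78723232664515 241.25069726382168 [ 2.2386 -0.0036 -0.02  ] [-0.4995 -0.0382  1.321 ]
housing [([314.8, 240.0, 48.0, 59.8], 0.93), ([361.3, 284.1, 54.6, 74.0], 0.76)]
nest [([280.8, 207.9, 64.7, 73.8], 0.56)]
end_stop [([292.5, 206.6, 20.2, 18.0], 0.82)]
housing_top [([315.7, 242.8, 46.3, 58.1], 0.95), ([362.7, 286.0, 50.2, 71.4], 0.6)]
tube_offcut [([223.8, 280.9, 19.1, 37.6], 0.64), ([315.3, 242.7, 41.3, 58.3], 0.28)]
tape_electrical [([204.6, 342.2, 31.8, 34.1], 0.97), ([278.3, 207.7, 68.9, 71.4], 0.36)]
top 451.49314463883513 324.71945315063016 233.9058385432416 [ 2.0854 -2.1383  0.173 ] [-0.1826  0.4887  0.9848]
housing [([323.1, 176.0, 36.3, 52.2], 0.68), ([232.5, 188.2, 96.9, 76.8], 0.66), ([382.0, 136.8, 48.2, 53.5], 0.6)]
nest [([229.9, 187.2, 100.7, 78.8], 0.8)]
end_stop [([235.6, 223.1, 12.3, 28.3], 0.75)]
housing_top [([378.8, 136.8, 48.6, 53.7], 0.85), ([321.0, 177.4, 38.4, 47.4], 0.78)]
tube_offcut [([368.8, 286.5, 15.7, 17.0], 0.49), ([325.4, 177.3, 32.7, 48.9], 0.23)]
tape_electrical [([418.7, 290.8, 23.6, 22.4], 0.66), ([230.9, 188.1, 101.0, 79.4], 0.48)]
```

View pics/side0.png

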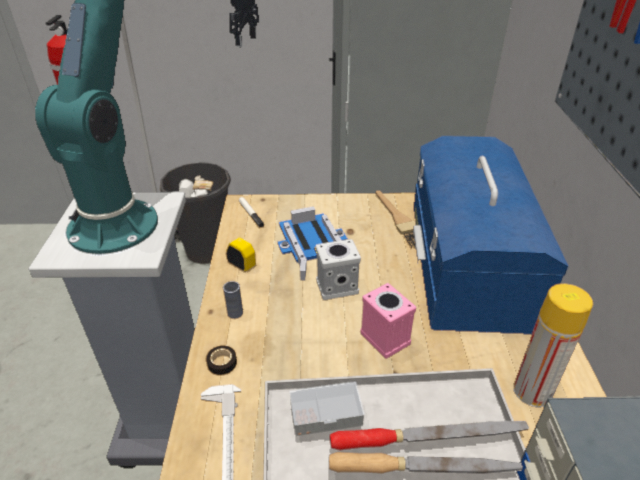

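```bash
python3 -c "
import cv2
a=cv2.imread('pics/top0.png')[110:320,210:470];cv2.imwrite('pics/topc.png',cv2.resize(a,None,fx=2.8,fy=2.8,interpolation=2))"
```

```text
(no output)
```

View pics/topc.png

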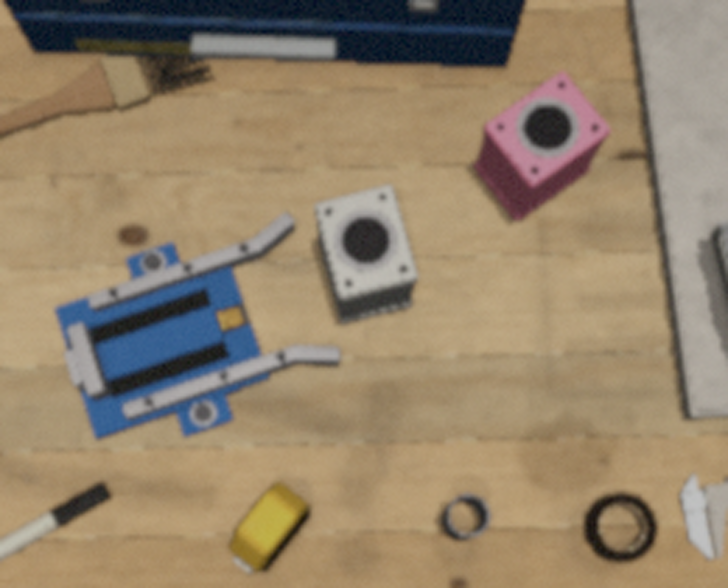

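Candidates: the grey housing at side (338,270) / top (342,197), and the pink one at side (388,320) / top (405,163). The crop shows a bare grey casting in front of the mouth, so the grey one is the aluminium housing. The nest's end stop is at top (240,238) and its mouth at about (322,215).

```bash
cat > h.py <<'E'
import cv2,numpy as np
from scipy.optimize import least_squares
from cell import ctrl
def cam(p):
    K=np.array([[p['fx'],0,p['cx']],[0,p['fy'],p['cy']],[0,0,1.]]);return K,np.array(p['rvec'],float),np.array(p['tvec'],float)
def proj(p,X):
    K,r,t=cam(p);return cv2.projectPoints(np.array(X,float).reshape(-1,3),r,t,K,None)[0].reshape(-1,2)
def back(p,uv,z):
    K,r,t=cam(p);R=cv2.Rodrigues(r)[0];o=-R.T@t
    d=R.T@np.linalg.inv(K)@np.array([uv[0],uv[1],1.]);return o+d*(z-o[2])/d[2]
def pl(pose,X):  # planar pose x,y,th
    c,s=np.cos(pose[2]),np.sin(pose[2]);X=np.array(X,float).reshape(-1,3)
    return np.c_[pose[0]+c*X[:,0]-s*X[:,1],pose[1]+s*X[:,0]+c*X[:,1],X[:,2]]
def fit(obs,x0): # obs: list of (pic, X, uv)
    f=lambda q:np.concatenate([(proj(p,pl(q,X))-uv).ravel() for p,X,uv in obs])
    r=least_squares(f,x0,loss='soft_l1');return r.x,np.abs(r.fun).max()
E
python3 - <<'E'
from h import *
p=ctrl.get_image('top')
C=lambda a:np.array(a)/2.8+[210,110]
for n,u,z in[('stop',(88,358),.046),('cheekU far',(90,300),.03),('cheekL far',(126,410),.03),('U joint',(245,248),.03),('L joint',(281,356),.03),('bore',(366,240),.104),
 ('h c1',(317,205),.104),('c2',(390,187),.104),('c3',(415,275),.104),('c4',(335,292),.104),('tube',(465,517),.075),('tape',(621,527),.019),('edge',(252,324),.012)]:
    print(n,back(p,C(u),z).round(4))
E
```

```text
stop [ 0.4796 -0.0048  0.046 ]
cheekU far [ 0.5317 -0.0026  0.03  ]
cheekL far [ 0.4383 -0.0333  0.03  ]
U joint [ 0.5727 -0.1326  0.03  ]
L joint [ 0.4798 -0.1612  0.03  ]
bore [ 0.556  -0.2328  0.104 ]
h c1 [ 0.5854 -0.1954  0.104 ]
c2 [ 0.5983 -0.2529  0.104 ]
c3 [ 0.5269 -0.2698  0.104 ]
c4 [ 0.5153 -0.2078  0.104 ]
tube [ 0.3424 -0.3027  0.075 ]
tape [ 0.3342 -0.4326  0.019 ]
edge [ 0.5112 -0.1362  0.012 ]
```

Request:
carry_out(
  rows="-0.8 -0.95 0 0 85;-0.8 -0.95 0 0 85;-0.8 -0.95 0 0 85;-0.8 -0.95 0 0 85;-0.8 -0.95 0 0 85;-0.8 -0.95 0 0 85;-0.8 -0.95 0 0 85;-0.8 -0.95 0 0 85;-0.8 -0.95 0 0 85;-0.8 -0.95 0 0 85",
)

```text
t: 1.58
eef_pos: [0.3974, 0.3044, 0.2317]
tool_rot: [0.206, 0.979, 0.0, 0.0]
ft_force: [0.4, -0.5, 0.1]
finger_gap: 0.0852
grasp_force: 0.0
```

Request:
carry_out(
  rows="-0.8 -0.95 0 0 85;-0.8 -0.95 0 0 85;-0.8 -0.95 0 0 85;-0.8 -0.95 0 0 85;-0.8 -0.95 0 0 85;-0.8 -0.95 0 0 85;-0.8 -0.95 0 0 85;-0.8 -0.95 0 0 85;0 0 0 0 85;0 0 0 0 85",
)

```text
t: 2.42
eef_pos: [0.4815, 0.0173, 0.2317]
tool_rot: [0.209, 0.978, -0.0, 0.001]
ft_force: [-0.2, 0.0, -1.1]
finger_gap: 0.0851
grasp_force: 0.0
```

Run:
```python
from h import *
s=ctrl.observe();print(s['t'],s['eef_pos'],s['tool_rot'],s['ft_force'])
p=ctrl.get_image('wrist');a=p['frame'];print(p['fx'],p['cx'],p['cy'],p['rvec'],p['tvec'])
b=ctrl.get_image('side')['frame'];u=proj(ctrl.get_image('side'),[s['eef_pos']])[0].astype(int);print(u)
x0,y0=max(u[0]-60,0),max(u[1]-100,0)
c=cv2.resize(b[y0:y0+140,x0:x0+120],(411,480),interpolation=2)
cv2.imwrite('pics/w1.png',cv2.resize(np.hstack([a[:,:,:],c]),(800,365)))
cv2.imwrite('pics/w1full.png',a)
```

```text
2.4167 [0.4815034  0.0172674  0.23165736] [ 2.08910399e-01  9.77934605e-01 -1.42971431e-04  5.76716101e-04] [-0.18514182  0.02925157 -1.09850658]
409.24289977253454 322.96285143729733 239.67276863311702 [-2.41873895 -1.56738327 -0.23534086] [-0.21244935 -0.45112079  0.2535071 ]
[301 137]
```

View pics/w1.png

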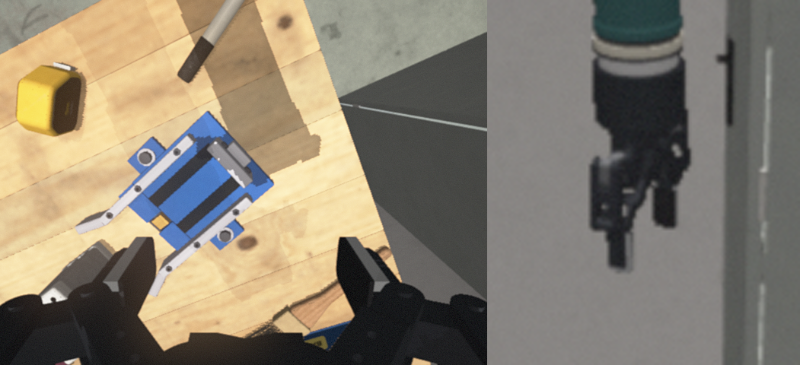

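The wrist view shows the whole nest, mouth at lower left (composite 130,260) and end stop at (235,160). The side crop shows knuckles bulging beyond the open fingers, so I will push with nearly shut fingers, tool x along the nest. I'll measure the nest on an enlarged crop.

Run:
```python
import cv2,numpy as np
a=cv2.imread('pics/w1full.png')[130:400,90:370];cv2.imwrite('pics/w1c.png',cv2.resize(a,None,fx=2.2,fy=2.2,interpolation=2))
R=cv2.Rodrigues(np.array([-2.41873895,-1.56738327,-0.23534086]))[0];print(-R.T@np.array([-0.21244935,-0.45112079,0.2535071]),R[:2])
```

```text
[0.41245031 0.04814523 0.37480305] [[ 4.08520648e-01  9.12749078e-01  2.76701035e-05]
 [ 8.72509292e-01 -3.90519361e-01  2.93636110e-01]]
```

View pics/w1c.png

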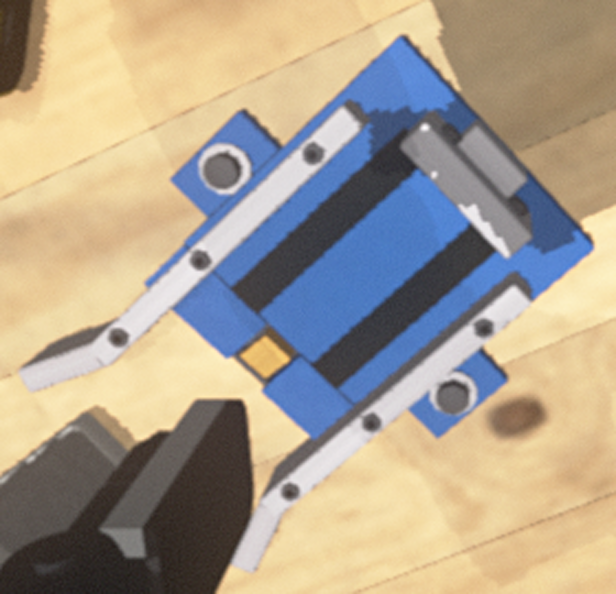

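Crop: the front edge of the bed runs from (175,310) to (318,440), the catch nose is at (279,344), and the end-stop face top edge runs from (402,147) to (508,256). Fitting the pose.

```bash
cat >> h.py <<'E'
def wpic(): 
    return dict(fx=409.243,fy=409.243,cx=322.963,cy=239.673,rvec=[-2.41873895,-1.56738327,-0.23534086],tvec=[-0.21244935,-0.45112079,0.2535071])
E
python3 - <<'E'
from h import *
p=wpic();C=lambda a:np.array(a,float)/2.2+[90,130]
X=np.array([[122,55,30],[122,43,30],[122,-43,30],[122,-55,30],[24,0,17],[130,30,46],[130,-30,46],[154,0,12]])/1e3
uv=C([(340,105),(358,127),(508,286),(526,303),(279,344),(402,147),(508,256),(498,138)])
q,e=fit([(p,X,uv)],[.51,-.136,1.87]);print(q,e,np.degrees(q[2]))
print((proj(p,pl(q,X))-uv).round(1).tolist())
F=np.array([[0,43,12],[0,20,12],[0,-20,12],[0,-43,12],[-30,43,30],[-30,-43,30]])/1e3
print(((proj(p,pl(q,F))-[90,130])*2.2).round(0).tolist())
t=ctrl.get_image('top')
C2=lambda a:np.array(a)/2.8+[210,110]
ut=C2([(317,205),(390,187),(415,275),(335,292),(366,240)])
H=np.array([[32,40,104],[-32,40,104],[-32,-40,104],[32,-40,104],[0,0,104]])/1e3
# order: c1 far side +x world => nest -y
H=H*[1,-1,1]
h,e=fit([(t,H,ut)],[.556,-.233,1.79]);print('housing',h,e,np.degrees(h[2]))
print((proj(t,pl(h,H))-ut).round(1).tolist())
c,s=np.cos(q[2]),np.sin(q[2]);d=h[:2]-q[:2];print('housing in nest',c*d[0]+s*d[1],-s*d[0]+c*d[1],h[2]-q[2])
print('nest in top', ((proj(t,pl(q,np.vstack([X,F])))-[210,110])*2.8).round(0).tolist())
E
```

```text
[ 0.52198649 -0.13188959  1.88746738] 3.2636730822035815 108.14391506498743
[[-0.3, -0.7], [1.6, -0.2], [1.6, -1.7], [2.4, -0.1], [-1.2, 1.2], [-3.3, -0.7], [-1.7, 1.6], [0.4, 2.8]]
[[168.0, 308.0], [208.0, 345.0], [275.0, 406.0], [312.0, 440.0], [105.0, 369.0], [256.0, 501.0]]
housing [ 0.55626871 -0.23145065  1.77609327] 2.1025484485422226 101.76264861866025
[[-1.6, -1.5], [0.8, -1.6], [0.6, 1.5], [0.3, 2.1], [-0.6, -0.1]]
housing in nest -0.10528627076499902 -0.0015738167314873763 -0.11137410993544705
nest in top [[126.0, 418.0], [121.0, 404.0], [90.0, 308.0], [86.0, 295.0], [219.0, 320.0], [103.0, 390.0], [81.0, 322.0], [73.0, 372.0], [263.0, 359.0], [254.0, 334.0], [239.0, 290.0], [230.0, 265.0], [296.0, 343.0], [262.0, 248.0]]
```

Request:
carry_out(
  rows="0 0 0 0.955 24;0 0 0 0.955 24;0 0 0 0.955 24;0 0 0 0.955 24;0 0 0 0.955 24;-0.7 0 0 0.955 24;-0.7 0 0 0.955 24;-0.7 0 0 0.955 24;-0.7 0 0 0.955 24;-0.7 0 0 0.955 24",
)

```text
t: 3.45
eef_pos: [0.5382, -0.066, 0.2312]
tool_rot: [0.584, 0.812, 0.0, -0.0]
ft_force: [0.7, 0.2, -1.0]
finger_gap: 0.024
grasp_force: 0.0
```

```bash
cat >> h.py <<'E'
NQ=np.array([0.52198649,-0.13188959,1.88746738])
def tonest(P):
    d=np.array(P[:2])-NQ[:2];c,s=np.cos(NQ[2]),np.sin(NQ[2]);return np.array([c*d[0]+s*d[1],-s*d[0]+c*d[1],P[2]])
def st():
    s=ctrl.observe();x,y,z,w=s['tool_rot'];a=np.degrees(np.arctan2(2*(x*y+z*w),1-2*(y*y+z*z)))
    n=tonest(s['eef_pos']);f=s['ft_force'];c,sn=np.cos(NQ[2]),np.sin(NQ[2])
    print('t',s['t'],'TCP nest mm',(n*1e3).round(1),'yaw off deg',round(a-np.degrees(NQ[2]),2),'F nest',round(c*f[0]+sn*f[1],1),round(-sn*f[0]+c*f[1],1),round(f[2],1),'gap',round(s['finger_gap'],4));return n
E
python3 -c "
from h import *
st()"
```

```text
t 3.45 TCP nest mm [ 57.6 -36.  231.2] yaw off deg 0.37 F nest -0.1 -0.7 -1.0 gap 0.024
```

Request:
carry_out(
  rows="-0.97 -0.14 0 0 24;-0.97 -0.14 0 0 24;-0.97 -0.14 0 0 24;-0.97 -0.14 0 0 24;-0.97 -0.14 0 0 24;-0.97 -0.14 0 0 24;-0.97 -0.14 0 0 24;-0.97 -0.14 0 0 24;0 0 0 0 24;0 0 0 0 24",
)

```text
t: 4.28
eef_pos: [0.5796, -0.2995, 0.2311]
tool_rot: [0.585, 0.811, -0.0, 0.0]
ft_force: [-0.1, 0.2, -0.3]
finger_gap: 0.0241
grasp_force: 0.0
```

Run:
```python
from h import *
st()
p=ctrl.get_image('wrist');H=np.array([[32,40,104],[-32,40,104],[-32,-40,104],[32,-40,104],[0,0,104],[0,0,0]])/1e3
print(proj(p,pl([.55627,-.23145,1.77609],H)).round(0).tolist())
print(proj(p,pl(NQ,np.array([[0,43,12],[0,-43,12],[24,0,17]])/1e3)).round(0).tolist())
cv2.imwrite('pics/w2.png',p['frame'])
```

```text
t 4.2833 TCP nest mm [-177.2   -2.5  231.1] yaw off deg 0.3 F nest 0.2 0.1 -0.3 gap 0.0241
[[264.0, 57.0], [257.0, 163.0], [378.0, 177.0], [394.0, 74.0], [323.0, 120.0], [323.0, 118.0]]
[[266.0, -24.0], [377.0, -23.0], [322.0, -63.0]]
```

View pics/w2.png

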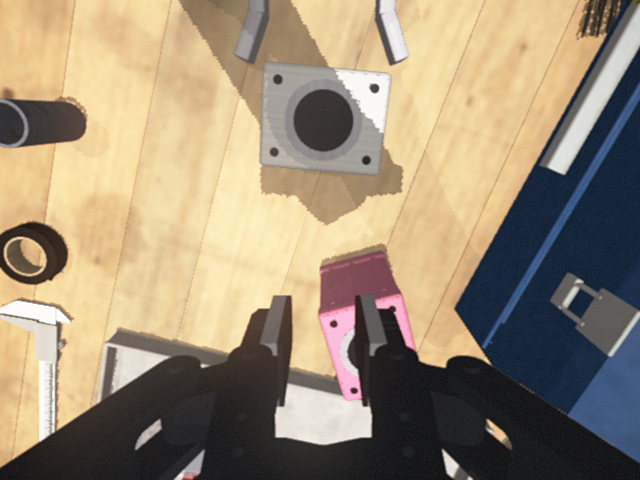

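Run:
```python
from h import *
p=ctrl.get_image('wrist')
N=lambda u,z:(tonest(back(p,u,z))*1e3).round(0)[:2]
for u in[(320,315),(400,293),(350,400),(415,385)]:print('pink top',u,N(u,.104))
for u in[(320,265),(386,248)]:print('pink base',u,N(u,.0))
t=ctrl.get_image('top');C2=lambda a:np.array(a)/2.8+[210,110]
for u in[(486,126),(562,73),(608,128),(536,183)]:print((tonest(back(t,C2(u),.104))*1e3).round(0))
H=np.array([[32,40,104],[-32,40,104],[-32,-40,104],[32,-40,104],[0,0,104]])/1e3
h,e=fit([(p,H,np.array([(264,63),(261,163),(380,174),(391,73),(323,120)],float))],[.556,-.231,1.78])
print(h,e,(tonest([h[0],h[1],0])*1e3).round(1),h[2]-NQ[2])
```

```text
pink top (320, 315) [-240.   -1.]
pink top (400, 293) [-222.  -58.]
pink top (350, 400) [-314.  -25.]
pink top (415, 385) [-300.  -75.]
pink base (320, 265) [-240.   -0.]
pink base (386, 248) [-222.  -64.]
[-227.  -56.  104.]
[-299.  -77.  104.]
[-316.  -22.  104.]
[-247.    1.  104.]
[ 0.55657445 -0.22949971  1.81698907] 3.1799486976888147 [-103.5   -2.5    0. ] -0.07047831490407908
```

Pink housing is behind, its nearest point at nest x about -222 mm. The aluminium one's back is at -137 mm, so I descend in the gap at -165 mm.

Request:
carry_out(
  rows="0.2 0 0 0.06 24;0.2 0 0.3 0 24;0 0 0.8 0 24;0 0 0.8 0 24;0 0 0.8 0 24;0 0 0.8 0 24;0 0 0.8 0 24;0 0 0.8 0 24;0 0 0.8 0 24;0 0 0.6 0 24",
)

```text
t: 5.27
eef_pos: [0.5745, -0.2851, 0.0339]
tool_rot: [0.586, 0.811, 0.0, -0.002]
ft_force: [-0.4, 0.1, -0.4]
finger_gap: 0.0239
grasp_force: 0.0
```

```bash
python3 -c "
from h import *
st()"
```

```text
t 5.2667 TCP nest mm [-161.9   -2.2   33.9] yaw off deg 0.15 F nest 0.2 0.3 -0.4 gap 0.0239
```

Request:
carry_out(
  rows="0.1 0 0 0 24;0.1 0 0 0 24;0.1 0 0 0 24;0.1 0 0 0 24;0.1 0 0 0 24;0.1 0 0 0 24;0.1 0 0 0 24;0.1 0 0 0 24;0.1 0 0 0 24;0.1 0 0 0 24",
)

```text
t: 6.1
eef_pos: [0.5697, -0.2623, 0.0382]
tool_rot: [0.587, 0.81, -0.0, 0.005]
ft_force: [3.3, -5.3, 1.5]
finger_gap: 0.0242
grasp_force: 2.9
```

Run:
```python
from h import *
st()
p=ctrl.get_image('wrist');cv2.imwrite('pics/w3.png',p['frame'])
```

```text
t 6.1 TCP nest mm [-138.8   -4.7   38.2] yaw off deg -0.04 F nest -6.0 -1.4 1.5 gap 0.0242
```

View pics/w3.png

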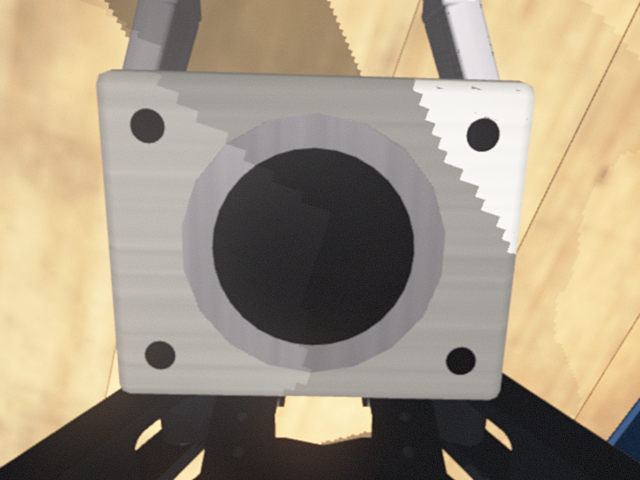

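Picture: the housing stands upright with the front edge from (98,72) to (533,83), nearly square to the tool. The bore is at (313,245), about 2 mm off the tool's centre line. Continuing.

Request:
carry_out(
  rows="0.1 -0.02 0 0 24;0.1 -0.02 0 0 24;0.1 -0.02 0 0 24;0.1 -0.02 0 0 24;0.1 -0.02 0 0 24;0.1 0 0 0 24;0.1 0 0 0 24;0.1 0 0 0 24;0.1 0 0 0 24;0.1 0 0 0 24",
)

```text
t: 6.98
eef_pos: [0.5568, -0.2354, 0.038]
tool_rot: [0.587, 0.81, -0.0, 0.005]
ft_force: [1.8, -6.6, 2.2]
finger_gap: 0.0238
grasp_force: 3.2
```

```bash
cat >> h.py <<'E'
def look(name=None):
    # housing top corners seen by the wrist camera are fitted as bright quad is hard; report bore circle
    p=ctrl.get_image('wrist')
    if name: cv2.imwrite('pics/%s.png'%name,p['frame'])
    for r in ctrl.search_frame('housing_top',p)[:1]: print('top bbox',np.round(r['bbox']),round(r['p'],2), [ (tonest(back(p,u,.104))*1e3).round(1)[:2].tolist() for u in [(r['bbox'][0]+r['bbox'][2]/2,r['bbox'][1]+r['bbox'][3]/2)]])
    return p
E
python3 -c "
from h import *
st();look('w4')"
```

```text
t 6.9833 TCP nest mm [-109.2   -0.9   38. ] yaw off deg -0.04 F nest -6.9 0.3 2.2 gap 0.0238
top bbox [ 85.  78. 440. 321.] 0.75 [[-56.7, 3.5]]
```

Request:
carry_out(
  rows="0.1 0.02 0 0 24;0.1 0.02 0 0 24;0.1 0.02 0 0 24;0.1 0 0 0 24;0.1 0 0 0 24;0.1 0 0 0 24;0.1 0 0 0 24;0.1 0 0 0 24;0 0 0 0 24;0 0 0 0 24",
)

```text
t: 7.92
eef_pos: [0.5505, -0.2112, 0.0378]
tool_rot: [0.587, 0.81, -0.0, 0.004]
ft_force: [2.5, -5.9, 3.0]
finger_gap: 0.024
grasp_force: 2.3
```

```bash
python3 -c "
from h import *
st();look('w5')"
```

```text
t 7.9167 TCP nest mm [-84.3  -2.4  37.8] yaw off deg -0.01 F nest -6.4 -0.6 3.0 gap 0.024
```

View pics/w5.png

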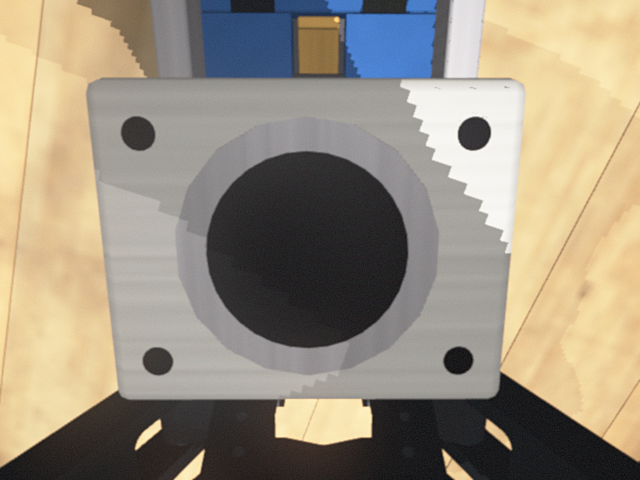

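Picture: the housing stands square, centred about 2.7 mm towards the left cheek. The catch is at (319,45), ahead of it, and roughly 9 mm remain to the edge.

Request:
carry_out(
  rows="0.1 0.01 0 0 24;0.1 0.01 0 0 24;0.05 0.01 0 0 24;0.05 0 0 0 24;0.05 0 0 0 24;0 0 0 0 24;0 0 0 0 24;0 0 0 0 24;0 0 0 0 24;0 0 0 0 24",
)

```text
t: 8.85
eef_pos: [0.5481, -0.2015, 0.0378]
tool_rot: [0.587, 0.81, -0.0, 0.004]
ft_force: [1.4, -7.4, 2.4]
finger_gap: 0.0238
grasp_force: 2.8
```

```bash
python3 -c "
from h import *
st();look('w6')"
```

```text
t 8.85 TCP nest mm [-74.3  -3.2  37.8] yaw off deg -0.03 F nest -7.5 0.9 2.4 gap 0.0238
top bbox [ 85.  79. 440. 320.] 0.58 [[-21.9, 1.2]]
```

Request:
carry_out(
  rows="0.05 0 0 0 24;0.05 0 0 0 24;0 0 0 0 24;0 0 0 0 24;0 0 0 0 24;0 0 0 0 24;0 0 0 0 24;0 0 0 0 24;0 0 0 0 24;0 0 0 0 24",
)

```text
t: 9.78
eef_pos: [0.5475, -0.1994, 0.0379]
tool_rot: [0.587, 0.809, -0.001, 0.005]
ft_force: [2.6, -8.4, 3.3]
finger_gap: 0.0243
grasp_force: 3.3
```

```bash
python3 -c "
from h import *
st();look('w6')"
```

```text
t 9.7833 TCP nest mm [-72.1  -3.2  37.9] yaw off deg -0.06 F nest -8.8 0.2 3.3 gap 0.0243
top bbox [ 81.  80. 444. 322.] 0.59 [[-20.1, 1.5]]
```

Request:
carry_out(
  rows="0.05 0 0 0 24;0.05 0 0 0 24;0 0 0 0 24;0 0 0 0 24;0 0 0 0 24;0 0 0 0 24;0 0 0 0 24;0 0 0 0 24;0 0 0 0 24;0 0 0 0 24",
)

```text
t: 10.72
eef_pos: [0.5473, -0.1991, 0.0384]
tool_rot: [0.588, 0.809, -0.001, 0.007]
ft_force: [2.8, -10.9, 2.4]
finger_gap: 0.0237
grasp_force: 5.5
```

```bash
python3 -c "
from h import *
st();look('w7')"
```

```text
t 10.7167 TCP nest mm [-71.7  -3.1  38.4] yaw off deg -0.14 F nest -11.2 0.8 2.4 gap 0.0237
top bbox [ 86.  78. 439. 320.] 0.59 [[-19.0, 1.1]]
```

View pics/w7.png

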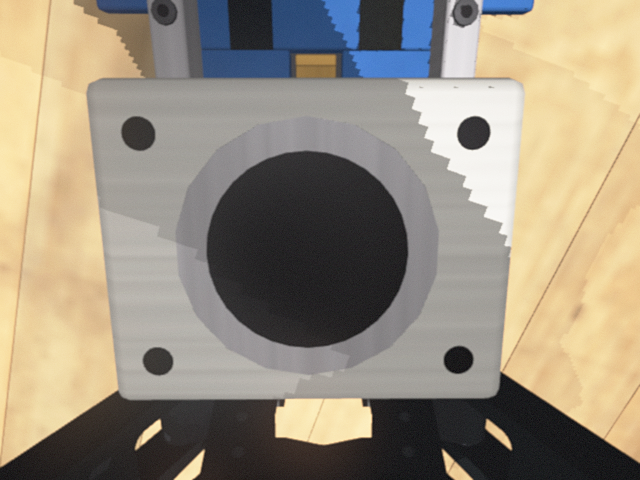

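It has stalled on the edge: force rose to 11 N with no further travel, and the picture shows it square with the catch at (317,62). Back off, raise, then push near the top.

Request:
carry_out(
  rows="-0.5 0 0 0 24;-0.5 0 0 0 24;0 0 0 0 24;0 0 -0.35 0 24;0 0 -0.35 0 24;0 0 -0.35 0 24;0 0 -0.35 0 24;0 0 -0.35 0 24;0 0 0 0 24;0 0 0 0 24",
)

```text
t: 11.65
eef_pos: [0.5539, -0.2207, 0.09]
tool_rot: [0.586, 0.81, 0.0, 0.001]
ft_force: [-0.3, -0.5, -1.2]
finger_gap: 0.0239
grasp_force: 0.0
```

Request:
carry_out(
  rows="0.1 0 0 0 24;0.1 0 0 0 24;0.1 0 0 0 24;0.1 0 0 0 24;0.1 0 0 0 24;0.1 0 0 0 24;0.1 0 0 0 24;0.1 0 0 0 24;0.1 0 0 0 24;0.1 0 0 0 24",
)

```text
t: 12.48
eef_pos: [0.546, -0.1961, 0.0904]
tool_rot: [0.587, 0.809, -0.001, 0.004]
ft_force: [1.1, -5.9, 5.4]
finger_gap: 0.0243
grasp_force: 3.0
```

```bash
python3 -c "
from h import *
st();look('w8')"
```

```text
t 12.4833 TCP nest mm [-68.5  -2.8  90.4] yaw off deg -0.08 F nest -5.9 0.8 5.4 gap 0.0243
top bbox [184. 110. 259. 199.] 0.72 [[-22.4, 0.8]]
```

Request:
carry_out(
  rows="0.1 0 0 0 24;0.1 0 0 0 24;0.1 0 0 0 24;0.1 0 0 0 24;0.1 0 0 0 24;0.1 0 0 0 24;0.1 0 0 0 24;0.1 0 0 0 24;0.1 0 0 0 24;0.1 0 0 0 24",
)

```text
t: 13.42
eef_pos: [0.5382, -0.1674, 0.0913]
tool_rot: [0.587, 0.809, 0.0, 0.005]
ft_force: [0.5, -4.8, 12.0]
finger_gap: 0.0241
grasp_force: 4.9
```

```bash
python3 -c "
from h import *
st()"
```

```text
t 13.4167 TCP nest mm [-38.8  -4.3  91.3] yaw off deg -0.09 F nest -4.7 1.0 12.0 gap 0.0241
```

Request:
carry_out(
  rows="0.1 0 0 0 24;0.1 0 0 0 24;0.1 0 0 0 24;0.1 0 0 0 24;0.1 0 0 0 24;0 0 0 0 24;0 0 0 0 24;0 0 0 0 24;0 0 0 0 24;0 0 0 0 24",
)

```text
t: 14.25
eef_pos: [0.5296, -0.1496, 0.0886]
tool_rot: [0.587, 0.81, -0.0, -0.0]
ft_force: [0.4, -0.4, 0.2]
finger_gap: 0.024
grasp_force: 0.0
```

```bash
python3 -c "
from h import *
st();look('w9');p=ctrl.get_image('side');cv2.imwrite('pics/s9.png',cv2.resize(p['frame'][180:340,230:440],(800,610))[:600])"
```

```text
t 14.25 TCP nest mm [-19.2  -1.7  88.6] yaw off deg 0.03 F nest -0.5 -0.3 0.2 gap 0.024
top bbox [207.  49. 226. 266.] 0.93 [[35.9, -0.1]]
```

View pics/s9.png

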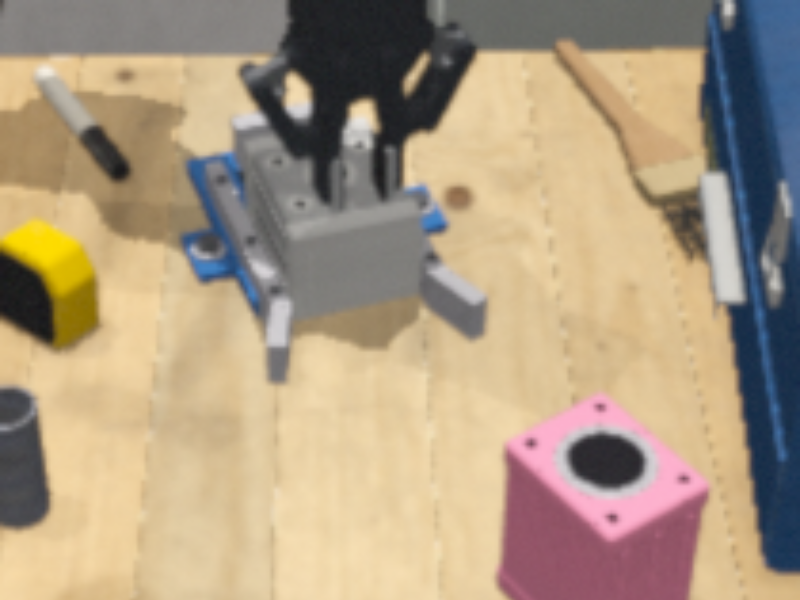

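Picture: the housing lies on the bed, back with tapped holes up, at (340,200), with its rear end just in front of the bed edge. Go behind it and push home.

Request:
carry_out(
  rows="0 0 -0.2 0 24;-0.5 0 0 0 24;-0.5 0 0 0 24;-0.5 0 0 0 24;-0.5 0 0 0 24;-0.1 0 0 0 24;0 0 0.5 0 24;0 0 0.5 0 24;0 0 0.5 0 24;0 0 0.2 0 24",
)

```text
t: 15.23
eef_pos: [0.5484, -0.2095, 0.042]
tool_rot: [0.587, 0.81, -0.0, -0.001]
ft_force: [0.5, -0.1, -0.5]
finger_gap: 0.0241
grasp_force: 0.0
```

Request:
carry_out(
  rows="0.12 -0.05 0 0 24;0.12 0 0 0 24;0.12 0 0 0 24;0.12 0 0 0 24;0.12 0 0 0 24;0.12 0 0 0 24;0.12 0 0 0 24;0.12 0 0 0 24;0.12 0 0 0 24;0.12 0 0 0 24",
)

```text
t: 16.07
eef_pos: [0.5367, -0.1753, 0.0439]
tool_rot: [0.586, 0.81, 0.0, 0.0]
ft_force: [-0.2, -0.0, -0.3]
finger_gap: 0.024
grasp_force: 0.0
```

```bash
python3 -c "
from h import *
st();look('w10')"
```

```text
t 16.0667 TCP nest mm [-45.8  -0.5  43.9] yaw off deg 0.05 F nest 0.0 0.2 -0.3 gap 0.024
top bbox [169.   0. 308. 306.] 0.9 [[22.0, 0.3]]
```

Request:
carry_out(
  rows="0.1 0 0 0 24;0.1 0 0 0 24;0.1 0 0 0 24;0.1 0 0 0 24;0.1 0 0 0 24;0.1 0 0 0 24;0.1 0 0 0 24;0.1 0 0 0 24;0.1 0 0 0 24;0.1 0 0 0 24",
)

```text
t: 17.0
eef_pos: [0.5284, -0.1488, 0.0441]
tool_rot: [0.587, 0.81, -0.0, 0.002]
ft_force: [1.6, -4.9, -1.1]
finger_gap: 0.0239
grasp_force: 2.5
```

Request:
carry_out(
  rows="0.1 0 0 0 24;0.1 0 0 0 24;0.1 0 0 0 24;0.1 0 0 0 24;0.1 0 0 0 24;0.1 0 0 0 24;0.1 0 0 0 24;0.1 0 0 0 24;0 0 0 0 24;0 0 0 0 24",
)

```text
t: 17.83
eef_pos: [0.5204, -0.1247, 0.0439]
tool_rot: [0.587, 0.81, 0.0, 0.001]
ft_force: [1.9, -2.7, -1.2]
finger_gap: 0.024
grasp_force: 1.9
```

```bash
python3 -c "
from h import *
st();look('w11')"
```

```text
t 17.8333 TCP nest mm [ 7.4 -0.7 43.9] yaw off deg 0.02 F nest -3.1 -0.9 -1.2 gap 0.024
top bbox [159.   0. 324. 328.] 0.72 [[73.1, 0.5]]
```

Request:
carry_out(
  rows="0.05 0 0 0 24;0.05 0 0 0 24;0.05 0 0 0 24;0.05 0 0 0 24;0.05 0 0 0 24;0.05 0 0 0 24;0.05 0 0 0 24;0 0 0 0 24;0 0 0 0 24;0 0 0 0 24",
)

```text
t: 18.77
eef_pos: [0.5175, -0.1177, 0.0442]
tool_rot: [0.588, 0.809, -0.001, 0.002]
ft_force: [2.2, -9.1, -1.2]
finger_gap: 0.0235
grasp_force: 4.8
```

Request:
carry_out(
  rows="0.05 0 0 0 24;0.05 0 0 0 24;0.05 0 0 0 24;0 0 0 0 24;0 0 0 0 24;0 0 0 0 24;0 0 0 0 24;0 0 0 0 24;0 0 0 0 24;0 0 0 0 24",
)

```text
t: 19.6
eef_pos: [0.5175, -0.1176, 0.0448]
tool_rot: [0.588, 0.809, -0.002, 0.006]
ft_force: [2.8, -15.8, -0.7]
finger_gap: 0.0239
grasp_force: 8.0
```

```bash
python3 -c "
from h import *
st();look('w12')"
```

```text
t 19.6 TCP nest mm [15.  -0.1 44.8] yaw off deg -0.24 F nest -15.9 2.2 -0.7 gap 0.0239
top bbox [158.   2. 322. 328.] 0.73 [[80.9, 1.1]]
```

Stalled at 16 N. Back off and check the catch.

Request:
carry_out(
  rows="-0.4 0 0 0 24;-0.9 0 0 0 24;-0.9 0 -0.3 0 24;-0.9 0 -0.9 0 24;-0.7 0 -0.9 0 24;0 0 -0.4 0 24;0 0 0 0 24;0 0 0 0 24;0 0 0 0 24;0 0 0 0 24",
)

```text
t: 20.53
eef_pos: [0.5493, -0.2156, 0.1171]
tool_rot: [0.585, 0.811, 0.0, -0.003]
ft_force: [0.5, 0.6, -0.2]
finger_gap: 0.024
grasp_force: 0.0
```

Run:
```python
from h import *
st()
p=ctrl.get_image('wrist');t=ctrl.get_image('top');s=ctrl.get_image('side')
# model: home housing outline, catch nose (up/flat), stop
M=dict(rearTop=[[26,40,76],[26,-40,76]],rearBot=[[26,38,12],[26,-38,12]],noseUp=[[24,0,17]],noseFlat=[[24,0,12]],edge=[[0,43,12],[0,-43,12]])
for k,v in M.items():print(k,proj(p,pl(NQ,np.array(v)/1e3)).round(0).tolist())
u=proj(p,pl(NQ,[[.02,0,.012]]))[0].astype(int);print(u)
for k in('housing','housing_back','catch'):print(k,[(np.round(r['bbox']),round(r['p'],2)) for r in ctrl.search_frame(k,p)[:2]])
cr=lambda a,x,y,w,h,W,H:cv2.resize(a[max(y,0):max(y,0)+h,max(x,0):max(x,0)+w],(W,H),interpolation=2)
x,y=u;A=cr(p['frame'],x-90,y-100,180,180,600,600)
print('crop origin',x-90,max(y-100,0),'scale',600/180)
tt=proj(t,pl(NQ,[[.12,0,.05]]))[0].astype(int);B=cr(t['frame'],tt[0]-25,tt[1]-37,50,75,200,300)
ss=proj(s,pl(NQ,[[.01,0,.02]]))[0].astype(int);D=cr(s['frame'],ss[0]-25,ss[1]-37,50,75,200,300)
cv2.imwrite('pics/w13.png',np.hstack([A,np.vstack([B,D])]));cv2.imwrite('pics/w13f.png',p['frame'])
```

```text
t 20.5333 TCP nest mm [-8.810e+01  1.000e-01  1.171e+02] yaw off deg 0.18 F nest 0.4 -0.7 -0.2 gap 0.024
rearTop [[227.0, 14.0], [425.0, 15.0]]
rearBot [[257.0, 42.0], [394.0, 42.0]]
noseUp [[326.0, 44.0]]
noseFlat [[326.0, 46.0]]
edge [[250.0, 91.0], [400.0, 92.0]]
[325  53]
housing [(array([229.,   0., 195.,  43.]), 0.83)]
housing_back [(array([226.,   0., 194.,  42.]), 0.72), (array([320., 420.,  49.,  22.]), 0.67)]
catch [(array([309.,  43.,  33.,  47.]), 0.67)]
crop origin 235 0 scale 3.3333333333333335
```

View pics/w13.png

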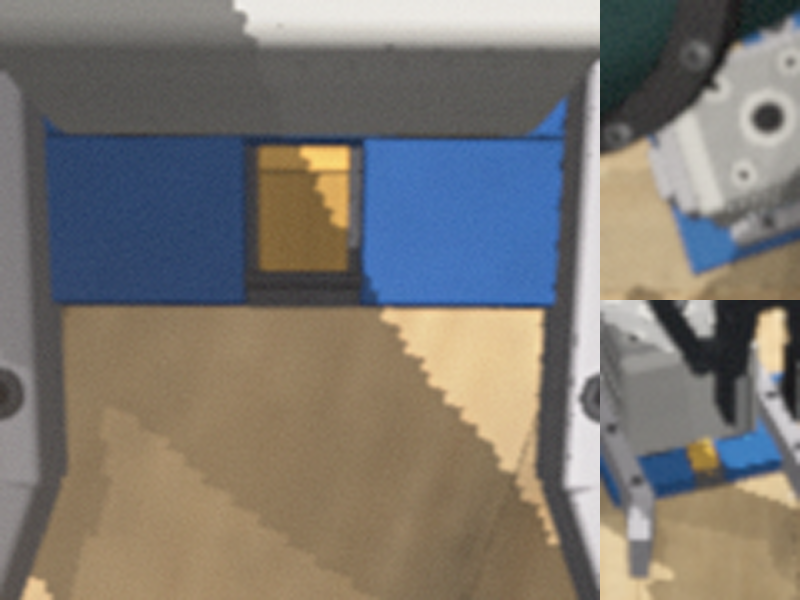

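The picture shows the housing's rear end at row 136 of the crop (pixel 41, home predicted at 42). The catch nose at (304,145) is clear behind it and sits at the sprung-up height. The robot is touching nothing, so I hand in.

```bash
python3 -c "
from cell import ctrl
print(ctrl.finish_job())"
```

```text
the job is handed in; nothing more can be done
None
```

The aluminium housing lies back-up in the nest against the end stop with the catch sprung up behind it; the highest force read was about 16 N, the tube and tape were not touched, and I handed the job in at about 21 s (no verdict was returned).

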